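# Push the tube rack home in the loading bay

### The job

Push the long rack of blood tubes that stands on your side of the fence across the bench into the corner of the loading bay, so that its far long side sits flush along the fence and its end is up against the end stop. Push it gently with the fingers and keep it flat on the bench: do not pick it up. Leave everything else standing where it is, and finish with the hand clear.

Things in the scene. Friction and masses are not known exactly. Their poses are not given: they have to be found in the camera images.
- rack: The long white tube rack to push: 80 mm (x) by 180 mm (y), loose, 0.35 to 0.7 kg. Origin: centre of its underside, z up. All four sides are upright and solid up to 50 mm; each end has a handle frame 80 mm wide with a top bar at 70 to 80 mm. Tubes fixed inside: lilac caps, tops 90 mm up, 14 mm or more inside the long sides. Starts short of the fence, +x side facing it, turned up to 19 degrees.
- rack_far_left (a point): Bottom corner of the rack on its far long side, left end: at (+40, +90, 0) mm in the rack's frame.
- rack_far_right (a point): Bottom corner of the rack on its far long side, right end: at (+40, -90, 0) mm in the rack's frame.
- fence: The loading bay's fence: a straight aluminium bar screwed to the bench, 376 mm long, 20 mm thick, 35 mm high. Origin: middle of its front face (the face towards the robot) at bench height; its y runs along the bar, its x points through the bar away from the robot. Turned up to 9 degrees.
- end_stop: Aluminium bar fixed square to the fence at its left or right end (varies), 20 mm thick, 35 mm high, standing 80 mm out from the fence's front face towards the robot. Origin: on the line of that face, mid-thickness, bench height; axes as the fence's. The stop face is at y = 10 mm or -10 mm, whichever looks to the fence's middle. The fence's other end is open, with a flush cap.
- short_rack: Bystander: a short tube rack of the same make, 80 x 100 mm, 90 mm high with tubes, far to the left or right. Origin: centre of underside.
- tip_box: Bystander: grey box of pipette tips with clear lid, 82 x 122 mm, 62 mm high, across the bench from the short rack. Origin: centre of underside.
- jar: Bystander: amber jar, 46 mm diameter, 75 mm high, standing on the robot's side of the bay, to the left or right of the rack. Origin: centre of underside.
- cup: Bystander: white lidded specimen cup, 62 mm diameter, 60 mm high, on the robot's side of the bay, on the other side from the jar. Origin: centre of underside.
- tube_stand: Bystander: a single tube in a round foot of 52 mm diameter, 94 mm high, behind the fence. Origin: centre of underside.
- marker: Bystander: a marker pen lying on the bench behind the fence, 14 mm thick, 120 mm long along its y. Origin: on its underside, 45 mm from its white end.
Not all that is in view belongs to the job. Leave any orange look-alike of the rack alone.

How it is judged:
At the end, for the whole second after the job is handed in: Both far corners of the long rack are within 5 mm of the fence's face, its end is within 5 mm of the end stop's inner face, it stands flat on the bench (tilt under 0.05 rad, underside below 6 mm) and at rest (x of each of rack_far_left, rack_far_right in the frame of fence above -0.005 m and y of rack in the frame of end_stop between -0.105 and 0.105 m and y of rack in the frame of fence between -0.15 and 0.15 m and angle between rack's own z axis and vertical below 0.05 rad and height (world z) of rack below 0.006 m and linear speed of rack below 0.01 m/s); the robot touches nothing.
It fails at once if the long rack is lifted off the bench (underside centre above 12 mm) or tipped by more than 0.2 rad (height (world z) of rack above 0.012 m or angle between rack's own z axis and vertical above 0.2 rad).
It fails at once if the fingers bear on the long rack with more than 60 N (contact force between the fingers and rack above 60 N).
It fails at once if a bystander (short rack, tip box, jar, cup, tube stand, marker) is moved by more than 20 mm or tipped by more than 0.3 rad (distance of any of short_rack, tip_box, jar, cup, tube_stand, marker from where it was at the start of the episode above 0.02 m or angle between any of short_rack, tip_box, jar, cup, tube_stand, marker's own z axis and vertical above 0.3 rad).
It also fails if it takes over 51 s, if anything falls off the work surface, if the arm or the gripper's body presses on something with over 40 N, if the wrist force passes 120 N, or if a joint passes its speed limit or range.

### The arm

A 7-joint arm with a two-finger parallel gripper is mounted at the origin on the work surface. World frame = base frame: x ahead of the robot, y to its left, z up, the work surface at z = 0. Lengths are in m, angles in rad, forces in N, time in s.
With the tool pointing down it reaches from about 0.4 to 0.875 m from the base axis. Payload 4.4 kg.
Tool frame: the origin (TCP) lies midway between the tips of the shut fingers; the grasp point (between the pads) lies 19 mm behind it; z points along the fingers, y is the line along which they close (so a half turn about z gives the same grasp; the last joint's range is limited). The gripper opens to 85 mm and grips with 20 to 120 N. Pads are 22 mm wide; open, the fingers measure 114 mm over their backs; the gripper's body (76 mm by 85 mm) begins 54 mm behind the grasp point. The pads swing forward as they close: fully open they stand 13 mm farther back than shut.
Start: joints at [1.097, 0.628, 0.038, 1.517, -0.027, 0.996, -0.02], TCP at [0.258, -0.597, 0.231] pointing down, gripper open.
Joint ranges: [-3.06, 3.06], [-0.37, 2.12], [-1.25, 1.32], [0.18, 2.47], [-1.1, 4.24], [0.23, 1.98], [-2.94, 2.94]. Speed limits (rad/s): [2.57, 2.57, 3.14, 3.14, 3.14, 3.14, 3.14].

### API

Orientations are given as a rotation vector (axis times angle).
In Python, from rig import bot, get_state, vision gives the robot as it stands. Calls block until the motion is done:
- bot.goto(position, orientation): joint-space move of the TCP to a pose.
- bot.move_l(position, ori=None, max_speed=0.15, stop_force=None): straight line of the TCP; ori=None keeps the orientation; max_speed is the mean speed in m/s. With stop_force (N) it stops when the force on the tool has changed by that much, and returns True; else False.
- bot.goto_joints(angles): joint-space move.
- bot.move_gripper(opening, newtons=None): opening from 0.0 (shut) to 1.0 (fully open); newtons is the grip in N (None keeps the last); returns when the fingers have stopped.
- bot.pause(seconds).
- bot.ik(position, orientation): joint angles nearest the present ones, or None.
- get_state(): the state.
- vision.capture(name): name is "scene" or "side" or "wrist"; returns (picture, depth): 420x560x3 uint8, red, green, blue; 420x560 float32, m along the optical axis (not along the pixel's ray), 0 where there is no reading.
- vision.camera_info(name): a dict with "fx", "fy", "cx", "cy" (pixels), "position" and "rotation" of the camera in the world; the wrist camera has in their place "T_tool_cam" (4x4, takes a point from camera to tool coordinates, whose origin is the TCP and whose axes are the flange's). Camera axes: x right, y up, looking along -z (the intrinsics and any distortion apply to the point x, -y, -z); pixel columns grow to the right and rows downward; lengths in m; the calibration is good to about 2 mm. A picture is of the moment at which its call begins: read the wrist's pose just before it. camera_info takes no time and is no camera call.
A pose or a line that the arm cannot do raises bot.PlanningError and nothing moves.
- bot.close_job(): hands the job in; it is judged then, once.
Trained networks look in the newest picture that a camera, given by its name, has taken for a name from the list of things; names that differ only in an ending like _2 or _b are one class to them, and where a whole thing is asked for, a point or a joint stands for the part that bears it (a point fixed in the world has none). Each returns a list of dicts, best first, with "confidence" (0 to 1); they miss things now and then, are a little off and sometimes report something else, mostly with a low value. They report only what shows in the picture. A call takes as long as a camera call. They do not tell look-alikes from the thing itself.
- vision.look_for(camera, label): "bbox" ([centre column, centre row, width, height] in pixels, round what is visible of it).
- vision.spot_point(camera, label): "uv" ([column, row] in pixels: a listed point, or the origin of a listed thing).
The state is a dict: "time_s": time; "q": joint angles; "qvel": joint speeds; "joint_efforts": joint torques, N m; "position": TCP position; "tool_rot": TCP orientation; "ft_force": force on the tool from outside, world axes, zero at the start; "moment": the same for the moment, N m; "finger_gap": opening from 0.0 (shut) to 1.0 (fully open); "gripper_force": force on a finger pad.
Only numpy, scipy, OpenCV 4.12 (cv2) and the standard library are available. Lean on these libraries where they do the work, as an engineer would, in place of code of your own. Each camera call takes 0.05 s, during which the arm holds its last target. There are 200 camera calls.

## Working session

There is one attempt and no reset: what is moved stays moved. The work goes in short steps, each a Python script; the robot and the scene stay as the last script left them, time stands still between calls to the robot, and variables do not carry over. Pictures are saved under pics/ and viewed, at most 10 in all, crops included, and the job is handed in when it is done.

```bash
ls; mkdir -p pics
python3 - <<'E'
from rig import bot,get_state,vision
import cv2,numpy as np
s=get_state();print(s['time_s'],s['position'],s['tool_rot'])
for c in ['scene','side']:
    p,d=vision.capture(c);cv2.imwrite(f'pics/{c}0.png',p[:,:,::-1]);np.savez(f'{c}0.npz',p=p,d=d)
    i=vision.camera_info(c);print(i)
    for l in ['rack','rack_far_left','rack_far_right','fence','end_stop','jar','cup','short_rack']:
        print(c,l,[(np.round(r['uv']),round(r['confidence'],2)) for r in vision.spot_point(c,l)][:3])
print(get_state()['time_s'])
E
```

```text
pics
0.0 [ 0.25754411 -0.59611926  0.2303772 ] [-3.07470234e+00 -6.35701829e-01  6.42136249e-04]
{'fx': 535.4270336352118, 'fy': 535.4270336352118, 'cx': 280.88068441876436, 'cy': 209.59292223109713, 'position': array([1.16853197, 0.87260151, 1.07765387]), 'rotation': array([0.28656296, 0.98947358, 2.35904144])}
scene rack [(array([287., 209.]), 0.97)]
scene rack_far_left [(array([392., 243.]), 0.69), (array([294., 232.]), 0.56)]
scene rack_far_right [(array([255., 194.]), 0.67)]
scene fence [(array([250., 232.]), 0.81)]
scene end_stop [(array([286., 278.]), 0.84)]
scene jar [(array([351., 245.]), 0.87)]
scene cup [(array([278., 168.]), 0.75)]
scene short_rack [(array([226., 140.]), 0.84)]
{'fx': 456.40950113088, 'fy': 456.40950113088, 'cx': 279.4393326563434, 'cy': 204.16346993719432, 'position': array([0.52740112, 0.76923949, 0.7536706 ]), 'rotation': array([ 2.37566669e-03, -1.24826871e+00, -2.85613776e+00])}
side rack [(array([287., 120.]), 0.73), (array([273., 211.]), 0.66), (array([388., 343.]), 0.56)]
side rack_far_left [(array([259., 237.]), 0.57)]
side rack_far_right [(array([443., 344.]), 0.63)]
side fence [(array([213., 212.]), 0.88), (array([308., 174.]), 0.48)]
side end_stop [(array([195., 281.]), 0.95)]
side jar [(array([305., 285.]), 0.79), (array([280., 402.]), 0.52)]
side cup [(array([309., 174.]), 0.55)]
side short_rack [(array([290., 124.]), 0.7)]
0.9
```

View pics/scene0.png

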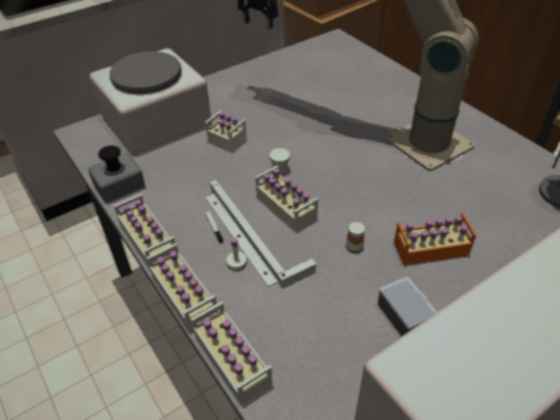

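View pics/side0.png

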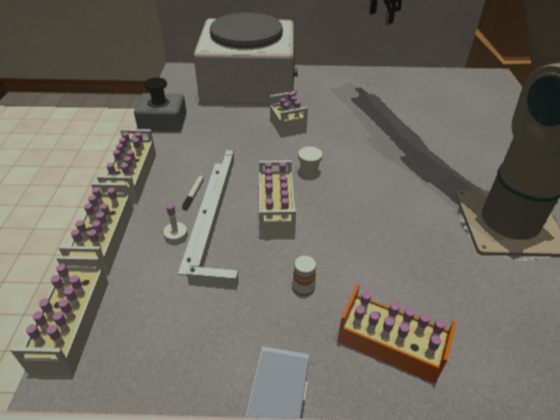

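The first scene picture shows several candidates for the rack:
- White rack on the robot's side of the fence at scene (287,200), side (277,193).
- Three white racks behind the fence at scene (145,227), (183,283) and (232,348).
- The short rack at scene (226,130).
- The orange look-alike at scene (435,240).

I choose the one at (287,200), because it is white, long and on the robot's side of the fence. The end stop is at the left (+y) end, at scene (297,271).

```bash
cat > h.py <<'E'
from rig import bot,get_state,vision
import cv2,numpy as np
from scipy.spatial.transform import Rotation as R
def pose(c,i,s=None):
    if 'position' in i: return R.from_rotvec(i['rotation']).as_matrix() if np.size(i['rotation'])==3 else i['rotation'],np.array(i['position'])
    T=np.eye(4);T[:3,:3]=R.from_rotvec(s['tool_rot']).as_matrix();T[:3,3]=s['position'];T=T@i['T_tool_cam'];return T[:3,:3],T[:3,3]
def cloud(c,d,s=None):
    i=vision.camera_info(c);Rm,t=pose(c,i,s)
    v,u=np.mgrid[:d.shape[0],:d.shape[1]]
    P=np.stack([(u-i['cx'])/i['fx']*d,-(v-i['cy'])/i['fy']*d,-d],-1)@Rm.T+t
    P[d<=0]=np.nan;return P
E
python3 - <<'E'
from h import *
print(vision.camera_info('wrist'))
H=np.zeros((600,800,3),np.uint8)
for k,c in enumerate(['scene','side']):
    z=np.load(c+'0.npz');P=cloud(c,z['d'])
    p=P.reshape(-1,3);col=z['p'].reshape(-1,3)
    for n,uv in dict(rack=[(287,209),(287,193)][k],jar=[(356,240),(305,285)][k],cup=[(280,158),(311,160)][k],fence=[(250,232),(213,212)][k],tip=[(405,300),(280,380)][k]).items(): print(c,n,np.round(P[uv[1],uv[0]],3))
    ok=(p[:,2]>.008)&(p[:,2]<.2)
    # 1 px = 1mm; x 0.3..0.9 up, y -0.4..0.4
    r=(600-(p[ok,0]-.3)*1000);q=400-p[ok,1]*1000
    m=(r>=0)&(r<600)&(q>=0)&(q<800)
    for a,b,h,cc in zip(r[m].astype(int),q[m].astype(int),p[ok][m][:,2],col[ok][m]):
        H[max(a-1,0):a+1,max(b-1,0):b+1]=cv2.applyColorMap(np.uint8([[min(255,h*2500)]]),cv2.COLORMAP_JET)[0,0] 
    b=(np.abs(p[:,2])<.02)&(p[:,0]>.4)&(p[:,0]<.7)&(np.abs(p[:,1])<.3);print(c,'bench z median',np.nanmedian(p[b,2]))
cv2.imwrite('pics/top.png',H)
z=np.load('side0.npz')['p'][130:310,150:340];cv2.imwrite('pics/crop.png',cv2.resize(z[:,:,::-1],None,fx=3,fy=3,interpolation=cv2.INTER_CUBIC))
E
```

```text
{'fx': 350.79481816207254, 'fy': 350.79481816207254, 'cx': 273.2637799217082, 'cy': 205.967522517517, 'T_tool_cam': array([[ 1.28441668e-04,  9.56963846e-01,  2.90207135e-01,
         7.38101465e-02],
       [ 9.99999960e-01, -1.95531199e-04,  2.02181884e-04,
         4.60932066e-04],
       [ 2.50225303e-04,  2.90207098e-01, -9.56963833e-01,
        -1.42232057e-01],
       [ 0.00000000e+00,  0.00000000e+00,  0.00000000e+00,
         1.00000000e+00]])}
scene rack [0.575 0.016 0.043]
scene jar [0.498 0.215 0.047]
scene cup [ 0.475 -0.161  0.059]
scene fence [0.699 0.021 0.035]
scene tip [0.538 0.431 0.064]
scene bench z median -0.0005514270353697004
side rack [0.523 0.012 0.087]
side jar [0.484 0.223 0.035]
side cup [ 0.463 -0.149  0.057]
side fence [0.69  0.022 0.033]
side tip [0.529 0.429 0.061]
side bench z median -0.0018723480025869543
```

View pics/top.png

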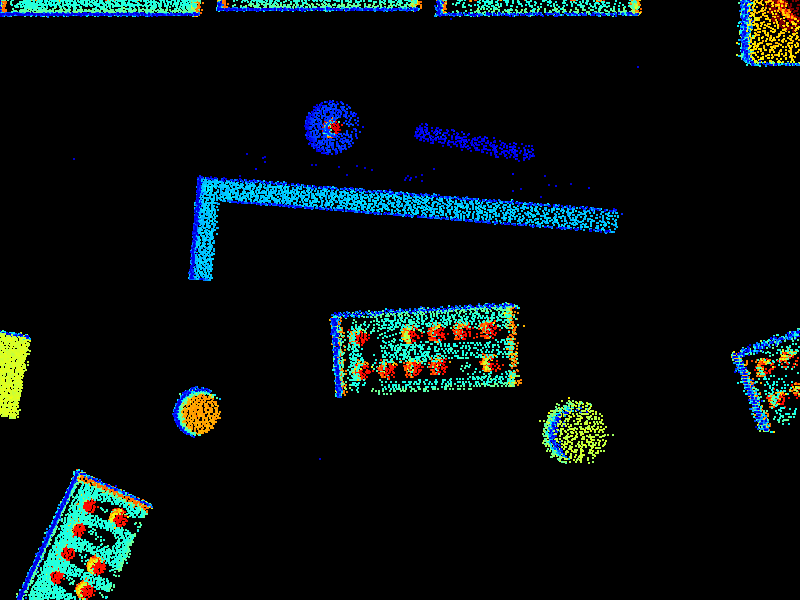

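View pics/crop.png

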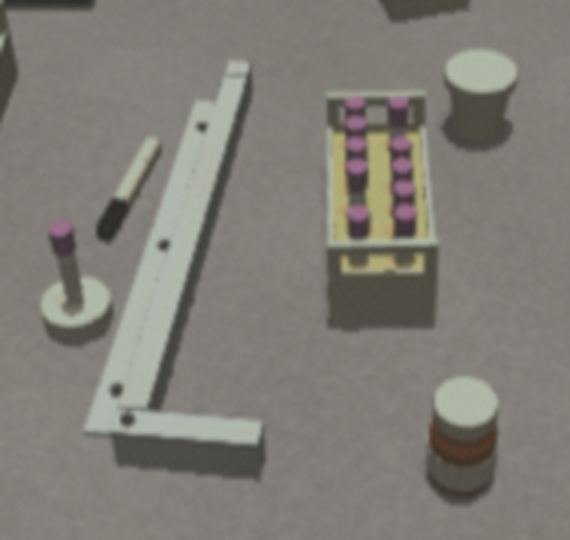

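The crop confirms a white rack with lilac caps, on the robot's side of the fence, with the stop at the left end. Next I fit the lines and check IK for a tilted hand, leaning away from the push so that the body clears the tubes.

```bash
cat >> h.py <<'E'
def tool(push,tilt):
    """tool x along horizontal angle push, leaned back by tilt"""
    x=np.array([np.cos(push),np.sin(push),0]);dn=np.array([0,0,-1.])
    z=np.cos(tilt)*dn+np.sin(tilt)*x;X=np.cos(tilt)*x-np.sin(tilt)*dn
    return R.from_matrix(np.stack([X,np.cross(z,X),z],1)).as_rotvec()
def line(p,ang,q):
    """robust edge: extreme offsets (quantile q) in bins along ang -> slope angle, point"""
    t=np.array([np.cos(ang),np.sin(ang)]);n=np.array([t[1],-t[0]])
    s=p@t;o=p@n;B=np.linspace(np.quantile(s,.03),np.quantile(s,.97),20)
    ss,oo=zip(*[((a+b)/2,np.quantile(o[(s>=a)&(s<b)],q)) for a,b in zip(B[:-1],B[1:]) if ((s>=a)&(s<b)).sum()>8])
    k,c=np.polyfit(ss,oo,1);r=np.array(oo)-np.polyval([k,c],ss)
    g=np.abs(r)<.003;k,c=np.polyfit(np.array(ss)[g],np.array(oo)[g],1)
    return ang-np.arctan(k),t*np.mean(s)+n*(k*np.mean(s)+c)
def bay(P):
    p=P.reshape(-1,3);m=(p[:,2]>.03)&(p[:,2]<.04)&(p[:,0]>.655)&(p[:,0]<.73)&(p[:,1]>-.2)&(p[:,1]<.17)
    f=p[m][:,:2];a,c=line(f,np.pi/2+.08,.03)
    m=(p[:,2]>.03)&(p[:,2]<.04)&(p[:,0]>.63)&(p[:,0]<.69)&(p[:,1]>.16)&(p[:,1]<.22)
    s=p[m][:,:2];xf=np.array([np.sin(a),-np.cos(a)]);yf=np.array([np.cos(a),np.sin(a)])
    return a-np.pi/2,c,np.quantile((s-c)@yf,.03),np.ptp((f-c)@xf)   # fence yaw, point on face, stop y rel c
def rack(P,b):
    p=P.reshape(-1,3);m=(p[:,2]>.03)&(p[:,2]<.1)&(p[:,0]>b[0])&(p[:,0]<b[1])&(p[:,1]>b[2])&(p[:,1]<b[3])
    return cv2.minAreaRect(np.float32(p[m][:,:2]*1000))
E
python3 - <<'E'
from h import *
for c in ['scene','side']:
    P=cloud(c,np.load(c+'0.npz')['d']);print(c,bay(P),rack(P,(.48,.63,-.15,.12)))
for a in (-.08,np.pi/2-.08,):
  for t in (0,.26,.44,.52):
    for p in ([.45,-.02,.2],[.47,-.02,.012],[.6,-.02,.012],[.60,.09,.012],[.63,-.18,.03],[.63,-.18,.12],[.65,.0,.02]):
      q=bot.ik(np.array(p),tool(a,t));print(round(a,2),t,p,None if q is None else np.round(q,2))
E
```

```text
scene (np.float64(-0.08075811878981787), array([ 0.68690108, -0.00091672]), np.float64(0.18248086061238228), np.float64(0.022838310103802828)) ((548.404541015625, -42.95332336425781), (225.69000244140625, 108.84894561767578), 84.1466064453125)
side (np.float64(-0.08201193269269202), array([0.68527   , 0.00913996]), np.float64(0.17421007586083279), np.float64(0.021788244433816443)) ((531.5328369140625, -39.881813049316406), (113.5025405883789, 213.84608459472656), 3.1522340774536133)
-0.08 0 [0.45, -0.02, 0.2] [-0.08  0.4   0.08  2.09 -0.05  0.66 -1.62]
-0.08 0 [0.47, -0.02, 0.012] [-0.16  0.79  0.22  2.16 -0.67  0.25 -1.01]
-0.08 0 [0.6, -0.02, 0.012] [-0.11  0.87  0.15  1.81 -0.25  0.49 -1.44]
-0.08 0 [0.6, 0.09, 0.012] [-0.31  0.88  0.19  1.79 -0.3   0.51 -1.57]
-0.08 0 [0.63, -0.18, 0.03] [ 0.15  0.89  0.15  1.64 -0.21  0.63 -1.24]
-0.08 0 [0.63, -0.18, 0.12] [ 0.14  0.77  0.16  1.6  -0.15  0.78 -1.28]
-0.08 0 [0.65, 0.0, 0.02] [-0.14  0.9   0.17  1.66 -0.23  0.6  -1.5 ]
-0.08 0.26 [0.45, -0.02, 0.2] [-0.14  0.31  0.12  2.31 -0.03  0.26 -1.65]
-0.08 0.26 [0.47, -0.02, 0.012] [ 0.1
[... 2552 characters left out ...]
68  1.02 -0.42  1.49 -0.08  0.83  0.39]
1.49 0.44 [0.63, -0.18, 0.12] [ 0.68  0.9  -0.44  1.47 -0.1   0.96  0.35]
1.49 0.44 [0.65, 0.0, 0.02] [ 0.46  1.   -0.48  1.63 -0.07  0.61  0.16]
1.49 0.52 [0.45, -0.02, 0.2] [ 0.76  0.56 -0.59  2.06 -0.33  0.72  0.42]
1.49 0.52 [0.47, -0.02, 0.012] [ 0.7   0.95 -0.54  2.08 -0.21  0.33  0.46]
1.49 0.52 [0.6, -0.02, 0.012] [ 0.58  1.01 -0.52  1.74 -0.15  0.56  0.31]
1.49 0.52 [0.6, 0.09, 0.012] [ 0.41  0.99 -0.52  1.82 -0.23  0.42  0.23]
1.49 0.52 [0.63, -0.18, 0.03] [ 0.72  1.05 -0.46  1.46 -0.12  0.88  0.45]
1.49 0.52 [0.63, -0.18, 0.12] [ 0.73  0.93 -0.47  1.44 -0.14  1.01  0.4 ]
1.49 0.52 [0.65, 0.0, 0.02] [ 0.51  1.03 -0.51  1.62 -0.13  0.64  0.25]
```

```bash
cat >> h.py <<'E'
YAW=-.0813;F=np.array([.6862,0.]);xf=np.array([np.cos(YAW),np.sin(YAW)]);yf=np.array([-xf[1],xf[0]])
def W(x,y,z): return np.r_[F+x*xf+y*yf,z]
def FR():
    s=get_state();d=s['position'][:2]-F;return np.round([d@xf,d@yf,s['position'][2],*s['ft_force'],s['time_s']],3)
E
python3 - <<'E'
from h import *
o=tool(YAW,0)
bot.goto(W(-.215,-.042,.2),o);bot.move_gripper(.6);print(FR())
bot.move_l(W(-.215,-.042,.025),o,.15);print(FR(),get_state()['q'][5])
r=bot.move_l(W(-.175,-.042,.025),o,.04,15);print(r,FR())
r=bot.move_l(W(-.098,-.042,.025),o,.04,15);print(r,FR())
bot.move_l(W(-.15,-.042,.025),o,.15)
for c in ['scene','side']:
    p,d=vision.capture(c);np.savez(c+'1.npz',p=p,d=d);P=cloud(c,d).reshape(-1,3)
    # rack far wall points in fence frame
    f=np.stack([(P[:,:2]-F)@xf,(P[:,:2]-F)@yf],1);m=(P[:,2]>.045)&(P[:,2]<.084)&(f[:,0]>-.105)&(f[:,0]<.0)&(f[:,1]>-.17)&(f[:,1]<.1)
    print(c,np.round(np.quantile(f[m],[.01,.03,.5,.97,.99],axis=0).T,4),line(f[m],np.pi/2,.97),m.sum())
cv2.imwrite('pics/side1.png',p[:,:,::-1]);print(FR())
E
```

```text
[-0.215 -0.042  0.2   -0.216  0.074  0.614  3.517]
[-0.214 -0.042  0.026 -0.784 -0.388 -0.39   4.833] 0.2341384143906662
False [-0.177 -0.041  0.025 -4.431  2.168  3.066  5.983]
False [-0.1   -0.042  0.025 -7.091 -0.369  4.751  8.058]
scene [[-0.0875 -0.0851 -0.0385 -0.0076 -0.0066]
 [-0.135  -0.1324 -0.0274  0.0466  0.0475]] (np.float64(1.5746017385334545), array([-0.00798986, -0.03458231])) 995
side [[-0.0892 -0.0886 -0.0493 -0.0105 -0.0095]
 [-0.1327 -0.1306 -0.0236  0.0474  0.0481]] (np.float64(1.592709322274724), array([-0.01235382, -0.0286916 ])) 1136
[-0.148 -0.042  0.025 -0.071 -0.072 -0.619  8.658]
```

```bash
cat >> h.py <<'E'
def look(n,yr):
    for c in ['scene','side']:
        p,d=vision.capture(c);P=cloud(c,d).reshape(-1,3);cv2.imwrite(f'pics/{c}{n}.png',p[:,:,::-1])
        f=np.stack([(P[:,:2]-F)@xf,(P[:,:2]-F)@yf],1);m=(P[:,2]>.045)&(P[:,2]<.084)&(f[:,0]>-.12)&(f[:,0]<.01)&(f[:,1]>yr[0])&(f[:,1]<yr[1])
        print(c,np.round(np.quantile(f[m],[.01,.03,.97,.99],axis=0).T,4),'yaw err',line(f[m],np.pi/2,.97)[0]-np.pi/2,line(f[m],np.pi/2,.03)[0]-np.pi/2)
E
python3 - <<'E'
from h import *
o=tool(YAW+np.pi/2,.44)
bot.move_l(W(-.16,-.042,.2),None,.2)
bot.goto(W(-.047,-.185,.2),o);bot.move_gripper(.4);print(FR())
bot.move_l(W(-.047,-.185,.02),o,.15);print(FR())
r=bot.move_l(W(-.047,-.03,.02),o,.05,15);print(r,FR())
if not r:
    r=bot.move_l(W(-.047,.004,.02),o,.02,9);print(r,FR())
bot.move_l(W(-.047,get_state()['position'][:2]@yf-F@yf-.05,.02),o,.12);print(FR())
look(2,(-.1,.2))
E
```

```text
[-0.047 -0.184  0.2    0.042  0.177 -0.559 11.575]
[-0.046 -0.185  0.021 -0.127  0.389 -0.75  12.925]
False [-0.047 -0.03   0.02   0.479 -4.328  0.547 16.175]
True [-4.7000e-02 -6.0000e-03  1.9000e-02  2.9400e-01 -3.2000e-02  3.2000e-01
  1.7367e+01]
[-4.7000e-02 -5.6000e-02  2.0000e-02 -2.5500e-01  4.3200e-01  1.5000e-02
  1.7917e+01]
scene [[-0.091  -0.0875 -0.0066  0.0023]
 [-0.0917 -0.0857  0.1817  0.1826]] yaw err 0.008987960524059702 -0.0569343809609546
side [[-0.0943 -0.0895 -0.0067  0.0003]
 [-0.0887 -0.0758  0.1831  0.1838]] yaw err -0.00033035919788182433 0.006149007865344114
```

View pics/side2.png

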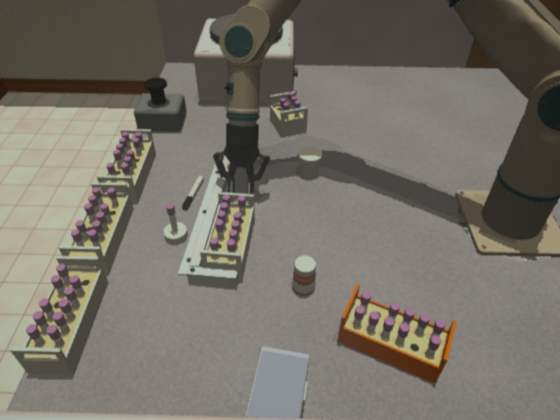

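The picture shows the rack at side (230,225), its left end up against the stop. A gap of about 7 mm to the fence remains. Next I press it onto the fence with two fingers, then give it a light nudge on the end.

Run:
```python
from h import *
bot.move_l(W(-.047,-.08,.2),None,.2)
o=tool(YAW,0)
bot.goto(W(-.14,.088,.2),o);bot.move_gripper(.6);print(FR())
bot.move_l(W(-.14,.088,.025),o,.15)
r=bot.move_l(W(-.105,.088,.025),o,.04,12);print(r,FR())
r=bot.move_l(W(-.075,.088,.025),o,.02,14);print(r,FR())
bot.move_l(W(-.15,.088,.025),o,.12);bot.move_l(W(-.16,.088,.2),o,.2)
bot.goto(W(-.16,-.15,.25),o);print(FR())
look(3,(-.1,.2))
```

```text
[-0.14   0.088  0.2    0.896  0.271  0.501 21.   ]
False [-0.105  0.088  0.025 -0.565  0.594 -0.054 23.342]
True [-9.3000e-02  8.8000e-02  2.4000e-02 -5.7500e-01 -2.4400e-01  7.9800e-01
  2.4233e+01]
[-0.16  -0.148  0.249 -0.876  0.683  0.102 26.833]
scene [[-7.910e-02 -7.760e-02  1.000e-04  8.000e-04]
 [ 1.100e-03  3.200e-03  1.821e-01  1.830e-01]] yaw err -0.0016487973119783117 0.3498855366877982
side [[-0.0819 -0.0815 -0.0033 -0.0023]
 [ 0.0028  0.0048  0.1832  0.1839]] yaw err 0.0040099372319912785 0.003253315770277654h.py:23: RankWarning: Polyfit may be poorly conditioned
  g=np.abs(r)<.003;k,c=np.polyfit(np.array(ss)[g],np.array(oo)[g],1)
```

View pics/scene3.png

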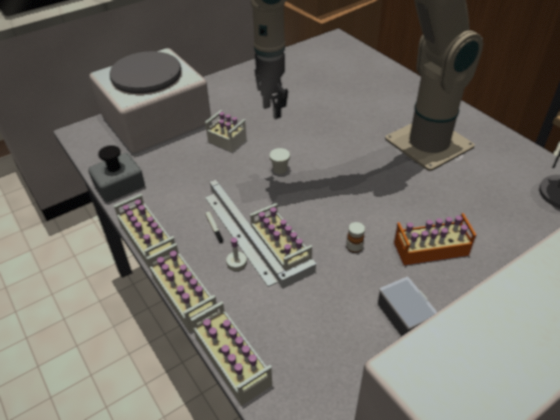

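The picture shows the rack at scene (281,236) sitting in the corner, with the hand clear and the bystanders where they were. Both cameras put it within about 1 mm of the fence and stop faces, and both pushes ended on a force stop.

Run:
```python
from h import *
print(bot.close_job(),get_state()['time_s'])
```

```text
the job is handed in; nothing more can be done
the job is handed in; nothing more can be done
```

The rack is pushed into the corner, measured at about 1 mm or less from the fence and the end stop, with the hand clear, the bystanders unmoved in the last picture and about 27 s on the clock; the job is handed in, but no verdict was returned.

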